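# Build the bearing stack on a stub axle

### The job

Build up the bearing stack on the stub axle that stands upright in the vise: the ball bearing first, then the aluminium spacer, then the bronze washer. Push each one down past the two red spring pawls near the tip of the axle, and press the washer home against the wave spring until the pawls snap out over it and hold the stack down by themselves; go by feel, and never force a part against the axle, downwards or sideways, with more than 30 N. Leave the tin, the twine and the clamp where they are.

Things in the scene. Friction and masses are not known exactly. Their poses are not given: they have to be found in the camera images.
- vise: Fixed cast-iron drill-press vise, 270 mm long, 146 mm wide, jaws 71 mm high. Origin on the work surface under the stub axle; x along its screw, towards the fixed jaw. Clamped in it: a dark 36 mm block, a 35 mm shoulder and, upright, a bright shaft 20 mm in diameter. How high the axle was clamped differs each time and is not measured.
- axle_axis (a point): Point on the shaft's axis level with the tops of the vise jaws; z up along the shaft, x as the vise. The spring seat (relaxed) is 27 to 39 mm above this point: unknown, to be felt; all other heights are given from the seat. Shaft tip 54 mm above the seat; the top 12 mm is a cone, 18 mm wide narrowing to 11 mm.
- pawl_a (a joint): One of two red spring pawls that stick out 2.4 mm from the shaft on its +x and -x sides; value in m: 0 out, 0.0032 pushed in. Flat underside 33.5 mm above the relaxed seat, ramped on top up to 41 mm above it. A part slid down over the two pushes them in with some 5 to 10 N; they spring out again above it.
- seat (a joint): Compression of the wave spring under the seat (brass ring, 31 mm wide) on which the bearing rests; m, 0 relaxed, 0.0032 solid. Gives from 6 N, 3 N more per mm, solid at 16 N. With all parts on, the washer's top stands 2.5 mm too high for the pawls: a push of 14 to 18 N gets it under them. Latched, it reads 0.002 to 0.0025.
- bearing_center (a point): Centre (half-way up) of the ball bearing, a steel ring with a black seal: 47 mm outside, 21.5 mm bore, 14 mm high, 0.1 kg. Like the spacer and the washer it starts lying flat (z up) on a fixed plywood board 18 mm thick; the three lie in a row, about 90 mm apart, in any order.
- spacer_center (a point): Centre of the spacer, a plain aluminium sleeve: 32 mm outside, 21.5 mm bore, 16 mm high, 0.03 kg.
- washer_center (a point): Centre of the bronze (yellow) thrust washer: 44 mm outside, 21.5 mm bore, 6 mm thick, 0.055 kg.
- tin: Open ribbed tin can, 76 mm across and 95 mm high, on the work surface beyond the vise and the board; origin under its centre. Bystander.
- twine: Roll of twine, 66 mm across and 64 mm high, beyond the board; origin under its centre. Bystander.
- clamp: Dark iron C-clamp lying flat, about 140 mm by 185 mm and 28 mm high, to the right of the vise; origin on the work surface between its frame's ends. Bystander.
Things that resemble listed ones, but are neither listed nor needed, are in the scene too. Of the things like the part that bears spacer_center, leave any that is yellow; of the rest the smaller one is meant.

How it is judged:
By the outcome, as a careful person would: the job done as asked, in the order asked, and still so for the second after the job is handed in, with the robot touching nothing.
It also fails if it takes over 72 s, if anything falls off the work surface, if the arm or the gripper's body presses on something with over 40 N, if the wrist force passes 120 N, or if a joint passes its speed limit or range.

### The arm

A 6-joint arm with a two-finger parallel gripper is mounted at the origin on the work surface. World frame = base frame: x ahead of the robot, y to its left, z up, the work surface at z = 0. Lengths are in m, angles in degrees, forces in N, time in s.
With the tool pointing down it reaches from about 0.3 to 0.875 m from the base axis. Payload 4.2 kg.
Tool frame: the origin (TCP) lies midway between the tips of the shut fingers; the grasp point (between the pads) lies 19 mm behind it; z points along the fingers, y is the direction in which the jaws open and shut (so a half turn about z gives the same grasp; the last joint's range is limited). The gripper opens to 85 mm and grips with 20 to 120 N. Pads are 22 mm wide; open, the fingers measure 114 mm over their backs; the gripper's body (76 mm by 85 mm) begins 54 mm behind the grasp point. The pads swing forward as they close: fully open they stand 13 mm farther back than shut.
Start: joints at [-1.146, 18.312, 89.639, -0, 72.044, -1.146], TCP at [0.575, 0, 0.231] pointing down, gripper open.
Joint ranges: [-177.97, 177.97], [-48.28, 115.42], [12.27, 149.76], [-77.06, 257.06], [2.81, 150.46], [-146.56, 146.56]. Speed limits (degrees/s): [147.25, 147.25, 180, 180, 180, 180].

### API

Orientations are given as [roll, pitch, yaw] about the fixed x, y, z axes, in that order (R = Rz(yaw) Ry(pitch) Rx(roll)).
In Python, from cell import ctrl, eyes gives the robot as it stands. The module is installed in compiled form; this text tells all that it offers.
- The arm moves only by the tool carry_out, never from a script. Its argument "motion" is one flat list of numbers, 7 for each row, row after row: the shift along the tool's x, y, z normalised to -1 to 1, where 1 is 0.1 m, then the turn, a rotation vector about the tool's x, y, z normalised to -1 to 1, where 1 is 180 degrees, then the gripper's target within -1 to 1 (shut at 1, half-way at 0, fully open at -1). A call has 1 to 5 rows; each row shifts and turns the commanded pose from where the row before left it, along the tool's axes as they then stand; what a row does not reach is not made up. A row lasts 1/8 s, in which the tool goes at most 62.5 mm and 10.7 degrees, less where a joint would pass 70% of its speed; a pose out of reach is approached as far as the arm can. A call with a number of a shift or a turn outside -1 to 1 is refused whole. A call with a gripper value outside its range is refused whole. The fingers move at their own pace and stop on an object; "squeeze" is the grip in N (left out, the last holds). Time passes only in rows, so rows that do not move let the fingers close. It gives the time, the measured TCP pose, the force and the opening at its end, in the units of the state.
- ctrl.observe(): the state, without advancing time (a new reading comes with each control period).
- eyes.capture(name): name is "scene" or "side" or "wrist"; returns (picture, depth): 420x560x3 uint8, red, green, blue; 420x560 float32, m along the optical axis (not along the pixel's ray), 0 where there is no reading.
- eyes.get_calibration(name): a dict with "K" (3x3 intrinsics, pixels), "D" ([k1, k2, p1, p2, k3] as OpenCV has them; the pictures are not rectified), "xyz" and "rotation" of the camera in the world. Camera axes: x right, y down, z forward; pixel columns grow to the right and rows downward; lengths in m; the calibration is good to about 2 mm. A picture is of the moment at which its call begins: read the wrist's pose just before it. get_calibration takes no time and is no camera call; for the wrist camera it gives the pose at the moment of the call.
- ctrl.finish_job(): hands the job in, once; it reports no verdict.
The state is a dict: "time_s": time; "qpos": joint angles; "joint_vel": joint speeds; "tau": joint torques, N m; "tcp_pos": TCP position; "orientation": TCP orientation; "wrist_force": force on the tool from outside, world axes, zero at the start; "ft_torque": the same for the moment, N m; "width": finger opening in m.
Only numpy, scipy, OpenCV 4.12 (cv2) and the standard library are available. Lean on these libraries where they do the work, as an engineer would, in place of code of your own. Each camera call takes 0.05 s, during which the arm holds its last target. There are 200 camera calls.

## Working session

There is one attempt and no reset: what is moved stays moved. The work goes in short steps, Python scripts to look and compute and a tool call to move; the robot and the scene stay as the last step left them, time stands still between calls to the robot, and variables do not carry over. Pictures are saved under pics/ and viewed, about 8 in all and at most 12, crops included, and the job is handed in when it is done.

Besides the shell and the picture viewer there is one more tool, called after "Request:" as name(argument=value, ...) on one line, values as JSON. carry_out: Moves the arm, as the interface text tells. Its arguments: {"type":"object","properties":{"motion":{"type":"array"},"squeeze":{"type":"number"}},"required":["motion"]}

```bash
mkdir -p pics; cat > h.py <<'E'
import numpy as np, cv2
from cell import ctrl, eyes
def snap(name, tag):
    c=eyes.get_calibration(name); im,d=eyes.capture(name)
    np.savez(f'pics/{tag}.npz',im=im,d=d,K=c['K'],D=c['D'],xyz=c['xyz'],R=np.array(c['rotation']))
    cv2.imwrite(f'pics/{tag}.png',im[:,:,::-1]); return c
def load(tag): return np.load(f'pics/{tag}.npz')
def p2w(s,u,v,z=None):
    n=cv2.undistortPoints(np.array([[[u,v]]],float),s['K'],s['D'])[0,0]
    r=np.array([n[0],n[1],1.]); rw=s['R']@r
    t=(z-s['xyz'][2])/rw[2] if z is not None else s['d'][int(round(v)),int(round(u))]
    return s['xyz']+rw*t
def st():
    o=ctrl.observe(); print({k:np.round(o[k],4).tolist() for k in('time_s','tcp_pos','orientation','wrist_force','width')})
E
python3 - <<'E'
from h import *
for n in('scene','side','wrist'):
    c=snap(n,n+'0'); print(n,np.round(c['xyz'],3),np.array(c['rotation']).shape)
st()
a=[cv2.imread(f'pics/{n}0.png') for n in('scene','side','wrist')]
E
```

```text
scene [1.153 0.257 0.935] (3,)
side [-0.132  0.642  1.158] (3,)
wrist [0.574 0.073 0.373] (3,)
{'time_s': 0.15, 'tcp_pos': [0.5746, 0.0, 0.2307], 'orientation': [-179.9222, 0.0001, 90.0003], 'wrist_force': [-0.3434, 0.5569, 0.1271], 'width': 0.0857}
```

View pics/scene0.png

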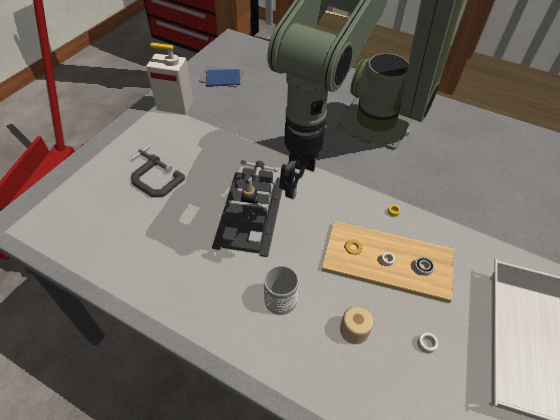

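View pics/wrist0.png

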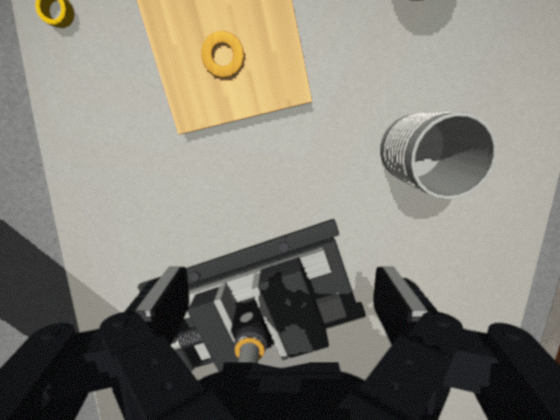

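The scene picture shows three spacer-like rings: yellow (394,210), a larger grey one off the board (428,342), and a small grey one on the board (388,259). The last is meant, being non-yellow and the smaller. The washer is at (354,246), the bearing at (424,266), the axle around (250,185). The wrist picture shows the axle tip near (250,350) and the washer at (222,54).

```bash
sed -i "s/R=np.array(c\['rotation'\])/R=Rot.from_euler('xyz',c['rotation'],degrees=True).as_matrix()/; 1a from scipy.spatial.transform import Rotation as Rot" h.py
python3 - <<'E'
from h import *
c=eyes.get_calibration('scene');print(c['rotation'])
import os
for n in('scene','side','wrist'):
    s=dict(load(n+'0')); s['R']=Rot.from_euler('xyz',s['R'],degrees=True).as_matrix(); np.savez(f'pics/{n}0.npz',**s)
s=load('scene0')
for k,u,v,z in[('washer',354,246.5,.024),('spacer',388,259,.034),('bearing',424.5,266,.032),('bigring',428,342,.016),('yellow',394,210,.016)]: print(k,np.round(p2w(s,u,v,z),4),np.round(p2w(s,u+4,v),3))
w=load('wrist0')
print('washer w',p2w(w,222,54,.024),p2w(w,222,33),'axle',p2w(w,250,350),p2w(w,248,317))
a=cv2.resize(s['im'][150:290,210:450],None,fx=3.3,fy=3.3,interpolation=cv2.INTER_CUBIC)[:,:,::-1]
cv2.imwrite('pics/crop1.png',a)
E
```

```text
[-140.7521303    -0.88057031  119.15325114]
washer [0.517  0.1368 0.024 ] [0.51  0.145 0.022]
spacer [0.5166 0.2246 0.034 ] [0.508 0.233 0.029]
bearing [0.4902 0.3084 0.032 ] [0.481 0.317 0.027]
bigring [0.6628 0.3737 0.016 ] [0.653 0.383 0.006]
yellow [0.3469 0.1838 0.016 ] [0.339 0.193 0.013]
washer w [0.51443211 0.13500803 0.024     ] [0.51529189 0.15427991 0.02353764] axle [ 0.54287638 -0.14790114  0.11244473] [ 0.5371369  -0.13818511  0.07167601]
```

View pics/crop1.png

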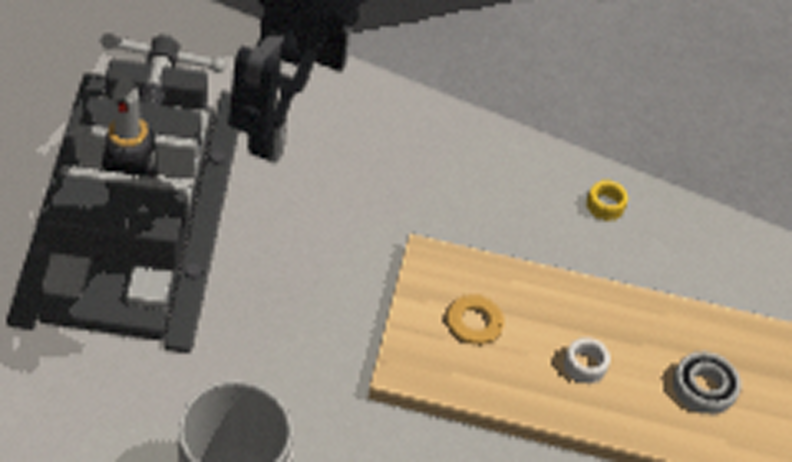

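The crop confirms it: the small grey spacer is between washer and bearing on the board. Axle is near (0.54,-0.15). I look at the axle from above first.

Request:
carry_out(motion=[-0.55,-0.08,0,0,0,0,-1,-0.55,-0.08,0,0,0,0,-1,-0.55,-0.08,0,0,0,0,-1,-0.55,-0.08,0,0,0,0,-1,0,0,0,0,0,0,-1])

```text
time_s: 0.78
tcp_pos: [0.5421, -0.2234, 0.2308]
orientation: [-180.0, 0.0, 89.7]
wrist_force: [0.2, -0.3, -0.4]
width: 0.0852
```

```bash
python3 - <<'E'
from h import *
st();c=snap('wrist','ax1');print(c['xyz'],c['rotation'],c['K'])
o=ctrl.observe()
s=load('ax1'); q,_=cv2.projectPoints(np.array([o['tcp_pos'],[.54,-.15,.16]]),*( (lambda R,t:(cv2.Rodrigues(R.T)[0],-R.T@t))(s['R'],s['xyz'])),s['K'],s['D']);print(q)
u,v=map(int,q[1,0]);y0,x0=max(0,v-90),max(0,u-120);print(x0,y0)
cv2.imwrite('pics/ax1c.png',cv2.resize(s['im'][y0:y0+180,x0:x0+240,::-1],None,fx=3.3,fy=3.3,interpolation=cv2.INTER_CUBIC))
E
```

```text
{'time_s': 0.775, 'tcp_pos': [0.5421, -0.2234, 0.2308], 'orientation': [-179.9563, 0.0346, 89.705], 'wrist_force': [0.2167, -0.3418, -0.4487], 'width': 0.0852}
[ 0.54194312 -0.15004673  0.37339007] [ 1.63239093e+02  4.41297517e-02 -3.53200122e-01] [[316.92306223   0.         280.80567499]
 [  0.         316.92306223 212.45531648]
 [  0.           0.           1.        ]]
[[[282.89297402 267.22461634]]

 [[278.05285246 117.18132949]]]
158 27
```

View pics/ax1c.png

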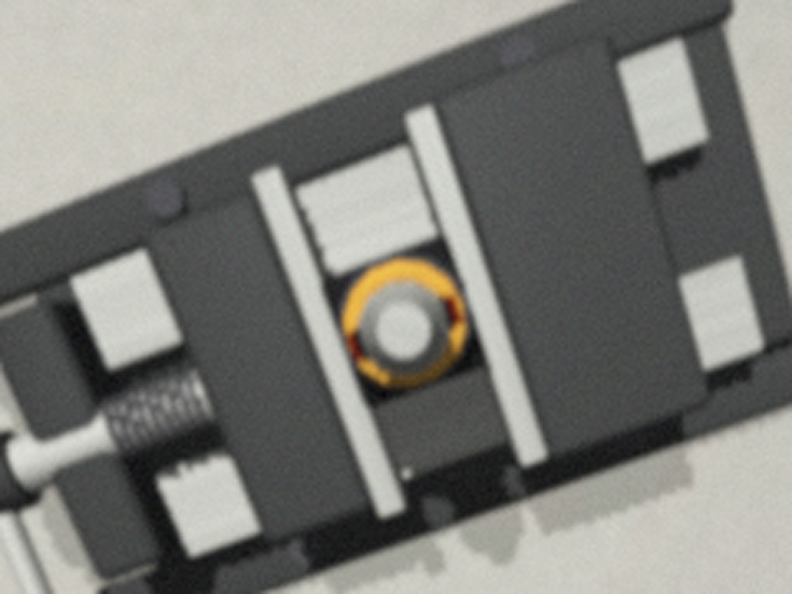

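The crop shows the axle from above: tip disc at (280,127), brass seat ring centre at (280.7,124.6), red pawls left and right of it. Now I compute the axle and go to view the parts.

```bash
python3 - <<'E'
from h import *
s=load('ax1'); d=s['d']
print('tip',p2w(s,280.1,127.), np.round(d[122:133,275:286:2],4)[::2])
for r in (16.5,17):
  for a in range(0,360,45):
    u,v=280.7+r*np.cos(np.radians(a)),124.6+r*np.sin(np.radians(a)); print(np.round(p2w(s,u,v),4),end=' ')
for z in(.15,.155,.16,.165): print(z,p2w(s,280.1,127.,z))
for z in(.1,.11): print(z,p2w(s,280.7,124.6,z))
E
```

```text
tip [ 0.54127326 -0.15623566  0.15741766] [[0.2084 0.2078 0.2077 0.2088 0.2088 0.2088]
 [0.2088 0.2085 0.2096 0.2082 0.2085 0.2086]
 [0.2097 0.2106 0.2097 0.208  0.2092 0.2094]
 [0.208  0.2083 0.209  0.2108 0.208  0.2096]
 [0.2087 0.2101 0.2102 0.2086 0.2085 0.2101]
 [0.2106 0.2097 0.2095 0.2114 0.2102 0.2094]]
[ 0.5534 -0.1552  0.1396] [ 0.5513 -0.1654  0.1026] [ 0.5416 -0.1664  0.1427] [ 0.5334 -0.1629  0.1435] [ 0.528  -0.1558  0.1028] [ 0.5321 -0.1466  0.1017] [ 0.5417 -0.1429  0.1035] [ 0.5512 -0.1467  0.1024] [ 0.5556 -0.156   0.1031] [ 0.5516 -0.1657  0.1024] [ 0.5415 -0.1697  0.1021] [ 0.5331 -0.1631  0.1444] [ 0.5276 -0.1558  0.1028] [ 0.5318 -0.1463  0.1016] [ 0.5417 -0.1425  0.1034] [ 0.5515 -0.1465  0.1034] 0.15 [ 0.54125026 -0.15644822  0.15      ]
0.155 [ 0.54126576 -0.15630494  0.155     ]
0.16 [ 0.54128127 -0.15616166  0.16      ]
0.165 [ 0.54129678 -0.15601838  0.165     ]
0.1 [ 0.54160814 -0.15594553  0.1       ]
0.11 [ 0.5416204  -0.15572976  0.11      ]
```

Request:
carry_out(motion=[0.62,-0.06,0,0,0,0,-1,0.62,-0.06,0,0,0,0,-1,0.62,-0.06,0,0,0,0,-1,0.62,-0.06,0,0,0,0,-1,0.62,-0.06,0,0,0,0,-1])

```text
time_s: 1.45
tcp_pos: [0.512, 0.0934, 0.2314]
orientation: [180.0, -0.0, 90.1]
wrist_force: [0.7, -0.1, -0.1]
width: 0.0854
```

Request:
carry_out(motion=[0.6,0,0,0,0,0,-1,0,0,0,0,0,0,-1,0,0,0,0,0,0,-1])

```text
time_s: 1.82
tcp_pos: [0.5123, 0.1507, 0.2311]
orientation: [-180.0, 0.0, 90.1]
wrist_force: [0.1, -0.4, -0.2]
width: 0.0856
```

```bash
python3 - <<'E'
from h import *
st();c=snap('wrist','parts')
E
```

```text
{'time_s': 1.825, 'tcp_pos': [0.5123, 0.1507, 0.2311], 'orientation': [-179.9634, 0.0341, 90.1257], 'wrist_force': [0.1015, -0.3598, -0.2499], 'width': 0.0856}
```

View pics/parts.png

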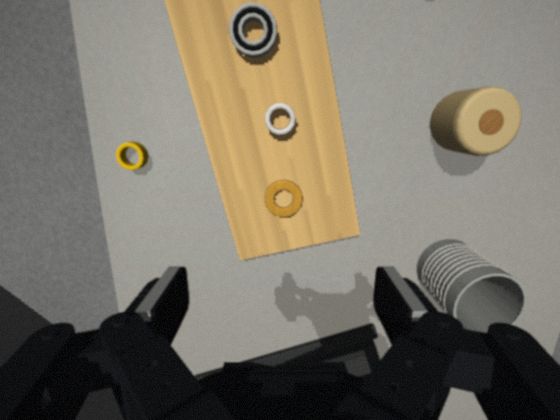

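The parts view shows bearing (253,29), spacer (281,120), washer (283,198), all on the board. I refine the centres from the depth above the board.

```bash
python3 - <<'E'
from h import *
s=load('parts')
for k,u,v,r,top,D in[('bearing',253.5,29,32,.032,.047),('spacer',281,120,24,.034,.032),('washer',283.5,198,28,.024,.044)]:
    P=np.array([p2w(s,a,b) for b in range(max(0,v-r),v+r) for a in range(int(u)-r,int(u)+r) if s['d'][b,a]>0])
    t=P[np.abs(P[:,2]-top)<.003 if k!='washer' else P[:,2]>.0215]
    c,rad=cv2.minEnclosingCircle(t[:,:2].astype(np.float32))
    print(k,np.round(p2w(s,u,v,top),4),'circle',np.round(c,4),round(rad*2,4),'pct',(np.percentile(t[:,:2],1,axis=0)+np.percentile(t[:,:2],99,axis=0))/2,'z',np.median(t[:,2]))
E
```

```text
bearing [0.4849 0.3063 0.032 ] circle [0.4835 0.3069] 0.047 pct [0.48355641 0.30644717] z 0.03147997300024194
spacer [0.5116 0.2213 0.034 ] circle [0.5097 0.2232] 0.032 pct [0.51004102 0.22307576] z 0.03373571811529533
washer [0.5146 0.1358 0.024 ] circle [0.5139 0.1356] 0.0437 pct [0.51391309 0.13588198] z 0.023957091528587604
```

Request:
carry_out(motion=[0.52,-0.095,0.3,0,0,0,-1,0.52,-0.095,0.3,0,0,0,-1,0.52,-0.095,0.4,0,0,0,-1,0,0,0.5,0,0,0,-1,0,0,0.4,0,0,0,-1])

```text
time_s: 2.5
tcp_pos: [0.4849, 0.302, 0.0419]
orientation: [-179.9, 0.0, 89.9]
wrist_force: [-0.2, -0.2, 0.0]
width: 0.0854
```

Request:
carry_out(motion=[0,0,0,0,0,0,-1,0,0,0,0,0,0,-1])

```text
time_s: 2.75
tcp_pos: [0.4865, 0.3027, 0.0451]
orientation: [179.9, -0.1, 89.9]
wrist_force: [-0.2, 0.0, 0.5]
width: 0.0856
```

Request:
carry_out(motion=[0.038,-0.024,0.15,0,0,0,-1,0,0,0.13,0,0,0,-1,0,0,0,0,0,0,-1])

```text
time_s: 3.12
tcp_pos: [0.4818, 0.3064, 0.0145]
orientation: [-179.9, 0.1, 90.0]
wrist_force: [0.8, -0.5, 1.1]
width: 0.0855
```

Request:
carry_out(motion=[0,0,0,0,0,0,-1,0,0,0,0,0,0,-1])

```text
time_s: 3.38
tcp_pos: [0.483, 0.307, 0.016]
orientation: [180.0, -0.0, 90.0]
wrist_force: [-0.5, -0.0, -0.4]
width: 0.0855
```

Request:
carry_out(motion=[0,0.01,-0.015,0,0,0,0.0,0,0,0,0,0,0,0.3,0,0,0,0,0,0,0.3,0,0,0,0,0,0,0.3,0,0,0,0,0,0,0.3], squeeze=60)

```text
time_s: 4.0
tcp_pos: [0.4841, 0.307, 0.018]
orientation: [179.9, -0.0, 90.0]
wrist_force: [-1.4, -1.1, 5.3]
width: 0.0441
```

Request:
carry_out(motion=[0,0,-0.01,0,0,0,0.5,0,0,0,0,0,0,0.5])

```text
time_s: 4.25
tcp_pos: [0.4836, 0.3068, 0.018]
orientation: [-180.0, 0.0, 90.0]
wrist_force: [-0.5, -0.1, 1.2]
width: 0.044
```

```bash
python3 - <<'E'
from h import *
st();c=snap('wrist','g1')
s=load('g1'); cv2.imwrite('pics/g1c.png',cv2.resize(s['im'][200:360,160:400,::-1],None,fx=3.3,fy=3.3,interpolation=cv2.INTER_CUBIC))
E
```

```text
{'time_s': 4.25, 'tcp_pos': [0.4836, 0.3068, 0.018], 'orientation': [-179.9929, 0.0081, 90.0012], 'wrist_force': [-0.5133, -0.1168, 1.1815], 'width': 0.044}
```

View pics/g1c.png

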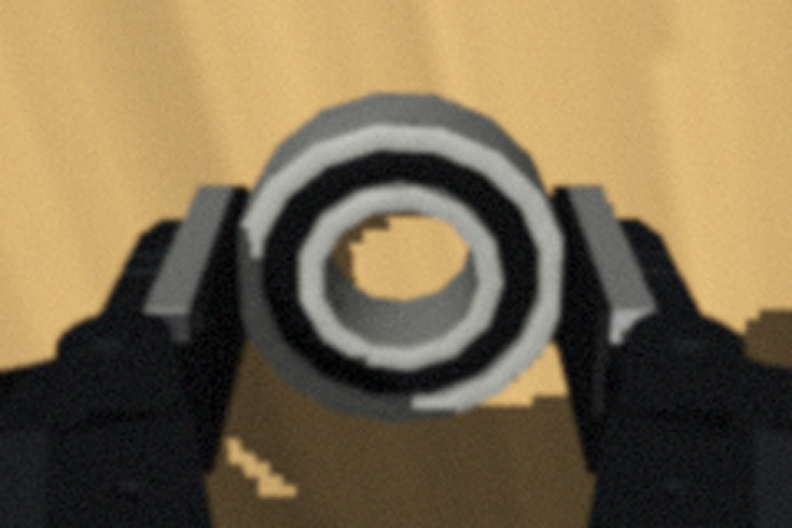

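Viewed: bearing sits well centred between the pads, bore centre about (281.8,283.3).

```bash
python3 - <<'E'
from h import *
s=load('g1'); p=p2w(s,281.8,283.3,.032); print(p, p-np.array(ctrl.observe()['tcp_pos'])); print(p2w(s,281.8,283.3))
d=s['d'];P=np.array([p2w(s,a,b) for b in range(220,335) for a in range(225,340)])
t=P[(abs(P[:,2]-.032)<.0035)&(abs(P[:,0]-p[0])<.022)]
print(np.percentile(t,[1,99],axis=0).mean(0),np.percentile(t,[1,99],axis=0))
E
```

```text
[0.48330042 0.30765568 0.032     ] [-0.00026995  0.00089491  0.01395458]
[0.4833402  0.29955931 0.01760418]
[0.483406   0.30750792 0.03123829] [[0.46198713 0.28533771 0.0290373 ]
 [0.50482487 0.32967813 0.03343927]]
```

Request:
carry_out(motion=[0,0,-0.2,0,0,0,0.5,0,0,-0.4,0,0,0,0.5,-0.3,0.05,-0.6,0,0,0,0.5,-0.6,0.09,-0.5,0,0,0,0.5,-0.6,0.09,-0.1,0,0,0,0.5], squeeze=60)

```text
time_s: 4.92
tcp_pos: [0.506, 0.171, 0.1865]
orientation: [179.7, -0.1, 90.1]
wrist_force: [0.7, 0.0, -1.4]
width: 0.0445
```

Request:
carry_out(motion=[-0.6,0.06,-0.02,0,0,0,0.5,-0.6,0.06,0,0,0,0,0.5,-0.6,0.06,0,0,0,0,0.5,-0.6,0.06,0,0,0,0,0.5,-0.6,0.06,0,0,0,0,0.5])

```text
time_s: 5.55
tcp_pos: [0.5342, -0.1307, 0.1853]
orientation: [-180.0, -0.0, 90.0]
wrist_force: [0.5, 0.4, -0.7]
width: 0.0442
```

Request:
carry_out(motion=[-0.2,0.05,0,0,0,0,0.5,0,0,0,0,0,0,0.5,0,0,0,0,0,0,0.5])

```text
time_s: 5.92
tcp_pos: [0.5392, -0.1474, 0.1853]
orientation: [-180.0, -0.1, 90.1]
wrist_force: [-0.3, 0.6, -0.9]
width: 0.044
```

Nearly over it; I correct xy and come down to just above the tip.

Request:
carry_out(motion=[-0.095,0.025,0,0,0,0,0.5,0,0,0.1,0,0,0,0.5,0,0,0.1,0,0,0,0.5,0,0,0,0,0,0,0.5,0,0,0,0,0,0,0.5])

```text
time_s: 6.55
tcp_pos: [0.542, -0.1581, 0.1655]
orientation: [-180.0, -0.0, 90.0]
wrist_force: [0.1, -0.7, -0.6]
width: 0.0444
```

Request:
carry_out(motion=[0.01,0,0.07,0,0,0,0.5,0,0,0.07,0,0,0,0.5,0,0,0,0,0,0,0.5])

```text
time_s: 6.92
tcp_pos: [0.5414, -0.1571, 0.1508]
orientation: [-179.9, -0.0, 90.0]
wrist_force: [0.3, 0.6, -1.5]
width: 0.0442
```

Request:
carry_out(motion=[0,0,0.04,0,0,0,0.5,0,0,0,0,0,0,0.5])

```text
time_s: 7.18
tcp_pos: [0.5418, -0.1572, 0.1474]
orientation: [-180.0, -0.0, 90.0]
wrist_force: [0.0, 0.6, -0.8]
width: 0.0442
```

Request:
carry_out(motion=[0,0,0.02,0,0,0,0.5,0,0,0.02,0,0,0,0.5,0,0,0,0,0,0,0.5])

```text
time_s: 7.55
tcp_pos: [0.5419, -0.1572, 0.1434]
orientation: [-180.0, -0.0, 90.0]
wrist_force: [-0.3, -1.1, -1.5]
width: 0.0445
```

Request:
carry_out(motion=[0,0,0.02,0,0,0,0.5,0,0,0,0,0,0,0.5])

```text
time_s: 7.8
tcp_pos: [0.5419, -0.1572, 0.1415]
orientation: [180.0, -0.0, 90.0]
wrist_force: [-0.2, -0.5, -1.2]
width: 0.0445
```

Request:
carry_out(motion=[0,0,0.02,0,0,0,0.5,0,0,0,0,0,0,0.5])

```text
time_s: 8.05
tcp_pos: [0.5421, -0.1572, 0.1398]
orientation: [180.0, 0.0, 90.0]
wrist_force: [-0.2, -0.7, 0.9]
width: 0.0441
```

Request:
carry_out(motion=[0,0,0.02,0,0,0,0.5,0,0,0,0,0,0,0.5])

```text
time_s: 8.3
tcp_pos: [0.5421, -0.1573, 0.1377]
orientation: [180.0, 0.0, 90.0]
wrist_force: [0.6, -0.2, 2.9]
width: 0.0445
```

Request:
carry_out(motion=[0,0,0.02,0,0,0,0.5,0,0,0,0,0,0,0.5])

```text
time_s: 8.55
tcp_pos: [0.5418, -0.1573, 0.1352]
orientation: [-180.0, -0.0, 90.0]
wrist_force: [0.1, 0.0, 0.3]
width: 0.0443
```

Request:
carry_out(motion=[0,0,0.02,0,0,0,0.5,0,0,0,0,0,0,0.5])

```text
time_s: 8.8
tcp_pos: [0.5417, -0.1572, 0.1331]
orientation: [-180.0, -0.0, 90.0]
wrist_force: [-0.0, 0.8, -1.1]
width: 0.0441
```

Request:
carry_out(motion=[0,0,0.03,0,0,0,0.5,0,0,0.03,0,0,0,0.5,0,0,0,0,0,0,0.5])

```text
time_s: 9.18
tcp_pos: [0.5417, -0.1572, 0.127]
orientation: [-180.0, -0.0, 90.0]
wrist_force: [1.0, 0.7, -1.1]
width: 0.0442
```

Request:
carry_out(motion=[0,0,0.03,0,0,0,0.5,0,0,0.03,0,0,0,0.5,0,0,0,0,0,0,0.5])

```text
time_s: 9.55
tcp_pos: [0.5417, -0.1573, 0.1211]
orientation: [-179.9, -0.0, 90.0]
wrist_force: [0.9, 0.3, -0.8]
width: 0.0445
```

Request:
carry_out(motion=[0,0,0.03,0,0,0,0.5,0,0,0.03,0,0,0,0.5,0,0,0,0,0,0,0.5])

```text
time_s: 9.93
tcp_pos: [0.5417, -0.1572, 0.1152]
orientation: [-180.0, -0.0, 90.0]
wrist_force: [-0.8, -0.0, -1.2]
width: 0.0446
```

Request:
carry_out(motion=[0,0,0.03,0,0,0,0.5,0,0,0.03,0,0,0,0.5,0,0,0,0,0,0,0.5])

```text
time_s: 10.3
tcp_pos: [0.5418, -0.1572, 0.1093]
orientation: [-180.0, -0.0, 90.0]
wrist_force: [-0.6, -1.0, -1.0]
width: 0.0442
```

Request:
carry_out(motion=[0,0,0.015,0,0,0,0.5,0,0,0.015,0,0,0,0.5,0,0,0,0,0,0,0.5])

```text
time_s: 10.68
tcp_pos: [0.5419, -0.1572, 0.1065]
orientation: [-180.0, -0.0, 90.0]
wrist_force: [0.2, 0.5, -1.4]
width: 0.0442
```

Request:
carry_out(motion=[0,0,0.01,0,0,0,0.5,0,0,0.005,0,0,0,0.5,0,0,0,0,0,0,0.5])

```text
time_s: 11.05
tcp_pos: [0.5419, -0.1572, 0.1051]
orientation: [-180.0, -0.0, 90.0]
wrist_force: [-0.4, -0.7, -1.8]
width: 0.0444
```

Request:
carry_out(motion=[0,0,0.01,0,0,0,0.5,0,0,0,0,0,0,0.5])

```text
time_s: 11.3
tcp_pos: [0.5419, -0.1572, 0.104]
orientation: [-180.0, -0.0, 90.0]
wrist_force: [-0.0, 0.1, -0.6]
width: 0.0442
```

Request:
carry_out(motion=[0,0,0.01,0,0,0,0.5,0,0,0,0,0,0,0.5])

```text
time_s: 11.55
tcp_pos: [0.5419, -0.1572, 0.103]
orientation: [-180.0, -0.0, 90.0]
wrist_force: [0.5, -0.5, -0.0]
width: 0.0443
```

Request:
carry_out(motion=[0,0,0.008,0,0,0,0.5,0,0,0,0,0,0,0.5])

```text
time_s: 11.8
tcp_pos: [0.5421, -0.1573, 0.1028]
orientation: [180.0, 0.0, 90.0]
wrist_force: [0.1, 0.5, 3.0]
width: 0.0443
```

Seat felt at TCP z = 0.103. Release and go for the spacer.

Request:
carry_out(motion=[0,0,0,0,0,0,-1,0,0,0,0,0,0,-1,0,0,0,0,0,0,-1,0,0,-0.1,0,0,0,-1,0,0,-0.5,0,0,0,-1])

```text
time_s: 12.42
tcp_pos: [0.5401, -0.1567, 0.1607]
orientation: [-179.6, -0.1, 90.0]
wrist_force: [0.5, 0.4, 0.1]
width: 0.0856
```

Request:
carry_out(motion=[0,0,-0.4,0,0,0,-1,0.6,-0.05,0,0,0,0,-1,0.6,-0.05,0,0,0,0,-1,0.6,-0.05,0,0,0,0,-1,0.6,-0.05,0,0,0,0,-1])

```text
time_s: 13.05
tcp_pos: [0.5218, 0.0845, 0.2033]
orientation: [179.9, -0.0, 90.0]
wrist_force: [0.6, 0.6, 0.2]
width: 0.0853
```

Request:
carry_out(motion=[0.6,-0.05,0.1,0,0,0,-1,0.6,-0.05,0.4,0,0,0,-1,0.2,-0.01,0.5,0,0,0,-1,0,0,0.4,0,0,0,-1,0,0,0,0,0,0,-1])

```text
time_s: 13.68
tcp_pos: [0.5097, 0.2142, 0.0656]
orientation: [-179.7, 0.1, 90.0]
wrist_force: [-0.6, -0.2, -0.6]
width: 0.0856
```

Request:
carry_out(motion=[0,0,0,0,0,0,-1,0,0,0,0,0,0,-1])

```text
time_s: 13.92
tcp_pos: [0.5132, 0.2148, 0.0699]
orientation: [179.8, -0.1, 90.0]
wrist_force: [-0.1, 0.2, 0.5]
width: 0.0853
```

Request:
carry_out(motion=[0.08,-0.02,0.25,0,0,0,-1,0,0,0.2,0,0,0,-1,0,0,0,0,0,0,-1,0,0,0,0,0,0,-1])

```text
time_s: 14.42
tcp_pos: [0.5107, 0.2228, 0.0242]
orientation: [179.9, -0.1, 90.0]
wrist_force: [-0.3, -0.5, 0.8]
width: 0.0851
```

Request:
carry_out(motion=[0,0,0,0,0,0,-1])

```text
time_s: 14.55
tcp_pos: [0.5105, 0.2228, 0.024]
orientation: [179.9, -0.1, 90.0]
wrist_force: [-0.2, 0.2, 1.0]
width: 0.0854
```

Request:
carry_out(motion=[0,0,0.04,0,0,0,-1,0,0,0,0,0,0,0.7,0,0,0,0,0,0,0.7,0,0,0,0,0,0,0.7,0,0,0,0,0,0,0.7])

```text
time_s: 15.18
tcp_pos: [0.5098, 0.2227, 0.0192]
orientation: [180.0, -0.0, 90.0]
wrist_force: [-1.5, -0.2, 3.2]
width: 0.0299
```

Request:
carry_out(motion=[0,0,0,0,0,0,0.7,0,0,0,0,0,0,0.7,0,0,0,0,0,0,0.7])

```text
time_s: 15.55
tcp_pos: [0.5098, 0.2227, 0.0192]
orientation: [180.0, -0.0, 90.0]
wrist_force: [0.0, 0.3, 6.0]
width: 0.0299
```

```bash
python3 - <<'E'
from h import *
st();c=snap('wrist','g2')
s=load('g2'); cv2.imwrite('pics/g2c.png',cv2.resize(s['im'][200:360,160:400,::-1],None,fx=3.3,fy=3.3,interpolation=cv2.INTER_CUBIC))
E
```

```text
{'time_s': 15.55, 'tcp_pos': [0.5098, 0.2227, 0.0192], 'orientation': [179.9679, -0.0128, 89.9984], 'wrist_force': [0.0159, 0.2765, 6.0493], 'width': 0.0299}
```

View pics/g2c.png

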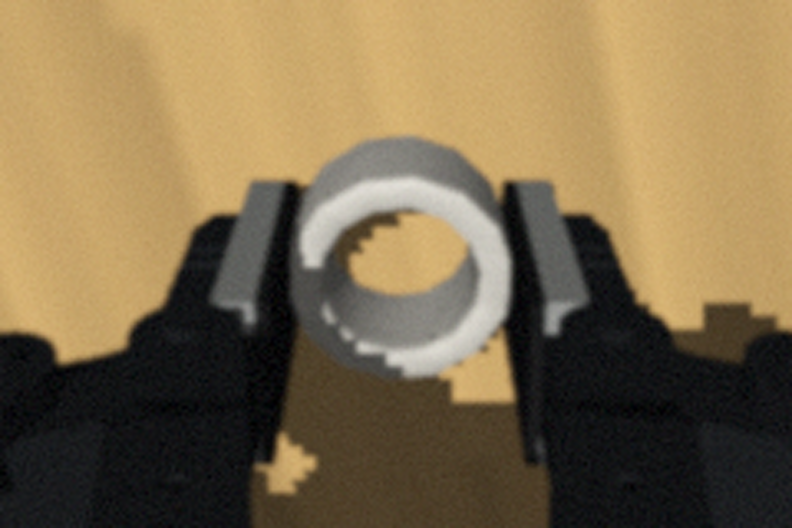

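Viewed: spacer centred in the pads, top-face centre (282.1,284.2).

```bash
python3 - <<'E'
from h import *
s=load('g2'); p=p2w(s,282.1,284.2,.034); print(p, p-np.array(ctrl.observe()['tcp_pos']))
E
```

```text
[0.50962783 0.22362302 0.034     ] [-0.00012384  0.00095098  0.01483749]
```

Request:
carry_out(motion=[0,0,-0.2,0,0,0,0.7,0,0,-0.5,0,0,0,0.7,-0.3,0.03,-0.6,0,0,0,0.7,-0.6,0.05,-0.4,0,0,0,0.7,-0.6,0.05,0,0,0,0,0.7])

```text
time_s: 16.23
tcp_pos: [0.5238, 0.0822, 0.1823]
orientation: [179.6, -0.1, 90.1]
wrist_force: [0.1, 0.3, 0.2]
width: 0.0299
```

Request:
carry_out(motion=[-0.6,0.05,0,0,0,0,0.7,-0.6,0.05,0,0,0,0,0.7,-0.6,0.05,0,0,0,0,0.7,-0.4,0.03,0,0,0,0,0.7,0,0,0,0,0,0,0.7])

```text
time_s: 16.85
tcp_pos: [0.5397, -0.1397, 0.1785]
orientation: [-180.0, 0.0, 89.8]
wrist_force: [0.6, 0.2, -0.5]
width: 0.0301
```

Request:
carry_out(motion=[0,0,0,0,0,0,0.7,0,0,0,0,0,0,0.7])

```text
time_s: 17.1
tcp_pos: [0.5396, -0.1359, 0.179]
orientation: [-180.0, -0.0, 90.1]
wrist_force: [1.2, 1.1, -0.3]
width: 0.03
```

Request:
carry_out(motion=[-0.213,0.022,0.05,0,0,0,0.7,0,0,0.1,0,0,0,0.7,0,0,0,0,0,0,0.7,0,0,0,0,0,0,0.7])

```text
time_s: 17.6
tcp_pos: [0.5418, -0.1582, 0.164]
orientation: [-180.0, -0.0, 90.0]
wrist_force: [-0.0, -0.0, -0.1]
width: 0.0297
```

Request:
carry_out(motion=[0,0,0,0,0,0,0.7])

```text
time_s: 17.73
tcp_pos: [0.5421, -0.1583, 0.1644]
orientation: [180.0, 0.0, 90.0]
wrist_force: [0.2, -0.5, -0.6]
width: 0.0299
```

Request:
carry_out(motion=[0.01,0,0.06,0,0,0,0.7,0,0,0.06,0,0,0,0.7,0,0,0,0,0,0,0.7])

```text
time_s: 18.1
tcp_pos: [0.5415, -0.1573, 0.1514]
orientation: [-179.9, -0.0, 90.0]
wrist_force: [-0.7, -1.0, -0.1]
width: 0.0298
```

Request:
carry_out(motion=[0,0,0.03,0,0,0,0.7,0,0,0.03,0,0,0,0.7,0,0,0,0,0,0,0.7])

```text
time_s: 18.48
tcp_pos: [0.5418, -0.1574, 0.1459]
orientation: [-180.0, -0.0, 90.0]
wrist_force: [-0.3, 0.5, -0.0]
width: 0.0299
```

Request:
carry_out(motion=[0,0,0.02,0,0,0,0.7,0,0,0,0,0,0,0.7])

```text
time_s: 18.73
tcp_pos: [0.5419, -0.1575, 0.1441]
orientation: [-180.0, -0.0, 90.0]
wrist_force: [0.2, -0.2, 0.1]
width: 0.03
```

Request:
carry_out(motion=[0,0,0.02,0,0,0,0.7,0,0,0,0,0,0,0.7])

```text
time_s: 18.98
tcp_pos: [0.542, -0.1575, 0.1422]
orientation: [180.0, 0.0, 90.0]
wrist_force: [-0.9, -0.1, 0.1]
width: 0.0298
```

Request:
carry_out(motion=[0,0,0.02,0,0,0,0.7,0,0,0.02,0,0,0,0.7,0,0,0,0,0,0,0.7])

```text
time_s: 19.35
tcp_pos: [0.5422, -0.1576, 0.1384]
orientation: [179.9, 0.0, 90.0]
wrist_force: [0.1, -0.8, 3.4]
width: 0.0297
```

Request:
carry_out(motion=[0,0,0.02,0,0,0,0.7,0,0,0.02,0,0,0,0.7,0,0,0,0,0,0,0.7])

```text
time_s: 19.73
tcp_pos: [0.5417, -0.1573, 0.1335]
orientation: [-179.9, -0.0, 90.0]
wrist_force: [0.6, -0.3, -0.7]
width: 0.0297
```

Request:
carry_out(motion=[0,0,0.03,0,0,0,0.7,0,0,0.03,0,0,0,0.7,0,0,0,0,0,0,0.7])

```text
time_s: 20.1
tcp_pos: [0.5417, -0.1574, 0.1276]
orientation: [-180.0, -0.0, 90.0]
wrist_force: [-0.1, -0.7, -1.5]
width: 0.0299
```

Request:
carry_out(motion=[0,0,0.03,0,0,0,0.7,0,0,0.03,0,0,0,0.7,0,0,0,0,0,0,0.7])

```text
time_s: 20.48
tcp_pos: [0.5416, -0.1573, 0.1216]
orientation: [-179.9, -0.0, 90.0]
wrist_force: [-0.2, -0.0, -1.7]
width: 0.0297
```

Request:
carry_out(motion=[0,0,0.02,0,0,0,0.7,0,0,0,0,0,0,0.7])

```text
time_s: 20.72
tcp_pos: [0.5418, -0.1574, 0.1199]
orientation: [-180.0, -0.0, 90.0]
wrist_force: [-0.1, -0.3, -1.2]
width: 0.0298
```

Request:
carry_out(motion=[0,0,0.01,0,0,0,0.7,0,0,0,0,0,0,0.7])

```text
time_s: 20.98
tcp_pos: [0.5419, -0.1575, 0.1191]
orientation: [180.0, -0.0, 90.0]
wrist_force: [0.7, 0.6, -0.4]
width: 0.0298
```

Request:
carry_out(motion=[0,0,0.006,0,0,0,0.7,0,0,0,0,0,0,0.7])

```text
time_s: 21.22
tcp_pos: [0.5419, -0.1575, 0.1185]
orientation: [180.0, -0.0, 90.0]
wrist_force: [0.3, 0.4, -0.0]
width: 0.0302
```

Request:
carry_out(motion=[0,0,0,0,0,0,-1,0,0,0,0,0,0,-1,0,0,0,0,0,0,-1,0,0,-0.1,0,0,0,-1,0,0,-0.5,0,0,0,-1])

```text
time_s: 21.85
tcp_pos: [0.5401, -0.1569, 0.177]
orientation: [-179.6, -0.1, 90.0]
wrist_force: [1.1, -0.7, 0.7]
width: 0.0853
```

Request:
carry_out(motion=[0,0,-0.25,0,0,0,-1,0.6,-0.055,0,0,0,0,-1,0.6,-0.055,0,0,0,0,-1,0.6,-0.055,0,0,0,0,-1,0.6,-0.055,0.1,0,0,0,-1])

```text
time_s: 22.48
tcp_pos: [0.5205, 0.0844, 0.1952]
orientation: [179.8, -0.0, 90.0]
wrist_force: [0.8, 0.2, -0.1]
width: 0.0857
```

Request:
carry_out(motion=[0.5,-0.05,0.4,0,0,0,-1,0,0,0.5,0,0,0,-1,0,0,0.3,0,0,0,-1,0,0,0,0,0,0,-1,0,0,0,0,0,0,-1])

```text
time_s: 23.1
tcp_pos: [0.5164, 0.1314, 0.0762]
orientation: [179.8, -0.0, 90.0]
wrist_force: [0.5, -0.2, -0.2]
width: 0.0857
```

Request:
carry_out(motion=[0,0,0,0,0,0,-1])

```text
time_s: 23.22
tcp_pos: [0.5164, 0.1313, 0.0764]
orientation: [179.8, -0.0, 90.0]
wrist_force: [0.3, -0.3, 0.4]
width: 0.0854
```

Request:
carry_out(motion=[0.05,-0.024,0.3,0,0,0,-1,0,0,0.23,0,0,0,-1,0,0,0,0,0,0,-1,0,0,0,0,0,0,-1])

```text
time_s: 23.72
tcp_pos: [0.5138, 0.1363, 0.023]
orientation: [179.8, -0.0, 90.0]
wrist_force: [0.1, -0.1, -0.3]
width: 0.0855
```

Request:
carry_out(motion=[0,0,0,0,0,0,-1])

```text
time_s: 23.85
tcp_pos: [0.5137, 0.1363, 0.023]
orientation: [179.8, -0.0, 90.0]
wrist_force: [-0.0, -0.1, 0.7]
width: 0.0851
```

Request:
carry_out(motion=[0,0,0.045,0,0,0,-1,0,0,0,0,0,0,0.5,0,0,0,0,0,0,0.5,0,0,0,0,0,0,0.5,0,0,0,0,0,0,0.5], squeeze=80)

```text
time_s: 24.48
tcp_pos: [0.5129, 0.1363, 0.018]
orientation: [180.0, -0.0, 90.0]
wrist_force: [-1.1, -0.3, 5.8]
width: 0.0392
```

Request:
carry_out(motion=[0,0,0,0,0,0,0.5,0,0,0,0,0,0,0.5])

```text
time_s: 24.72
tcp_pos: [0.5129, 0.1362, 0.018]
orientation: [180.0, -0.0, 90.0]
wrist_force: [-1.2, 0.2, 5.6]
width: 0.0393
```

```bash
python3 - <<'E'
from h import *
st();c=snap('wrist','g3')
s=load('g3'); cv2.imwrite('pics/g3c.png',cv2.resize(s['im'][200:360,160:400,::-1],None,fx=3.3,fy=3.3,interpolation=cv2.INTER_CUBIC))
E
```

```text
{'time_s': 24.725, 'tcp_pos': [0.5129, 0.1362, 0.018], 'orientation': [179.9537, -0.0084, 90.0039], 'wrist_force': [-1.2418, 0.2271, 5.6325], 'width': 0.0393}
```

View pics/g3c.png

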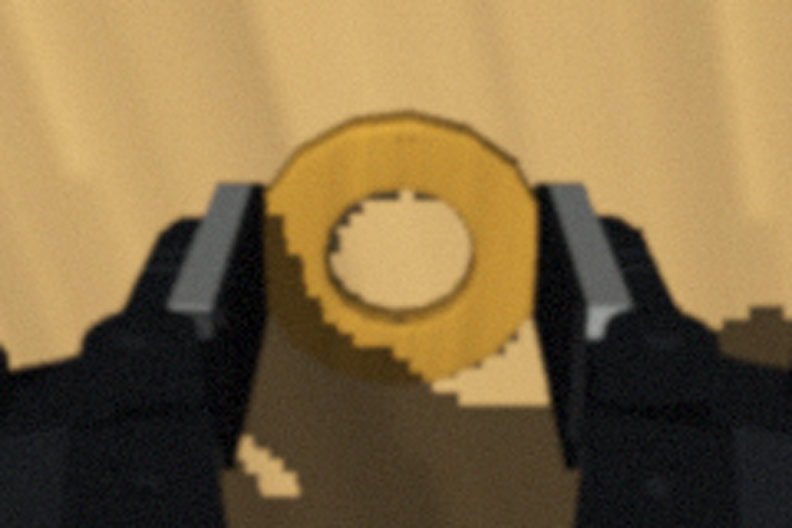

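Viewed: washer held by the pad tips, hole centre about (281.5,276.5).

```bash
python3 - <<'E'
from h import *
s=load('g3'); p=p2w(s,281.5,276.5,.024); print(p, p-np.array(ctrl.observe()['tcp_pos']))
E
```

```text
[0.51255084 0.13634134 0.024     ] [-4.30866912e-04  8.04520214e-05  5.99819097e-03]
```

Request:
carry_out(motion=[0,0,-0.2,0,0,0,0.5,0,0,-0.5,0,0,0,0.5,-0.1,0.01,-0.6,0,0,0,0.5,-0.6,0.06,-0.4,0,0,0,0.5,-0.6,0.06,0,0,0,0,0.5])

```text
time_s: 25.4
tcp_pos: [0.5269, 0.0138, 0.1852]
orientation: [179.5, -0.0, 90.1]
wrist_force: [0.8, -0.4, -1.1]
width: 0.0388
```

Request:
carry_out(motion=[-0.6,0.06,0,0,0,0,0.5,-0.6,0.06,0,0,0,0,0.5,-0.4,0.04,0,0,0,0,0.5,0,0,0,0,0,0,0.5,0,0,0,0,0,0,0.5])

```text
time_s: 26.02
tcp_pos: [0.5405, -0.1452, 0.1814]
orientation: [-180.0, -0.0, 90.0]
wrist_force: [0.1, -1.0, -0.4]
width: 0.039
```

Request:
carry_out(motion=[0,0,0,0,0,0,0.5])

```text
time_s: 26.15
tcp_pos: [0.5407, -0.1444, 0.1817]
orientation: [-180.0, -0.0, 90.1]
wrist_force: [0.1, -0.4, -0.2]
width: 0.0393
```

Request:
carry_out(motion=[-0.12,0.012,0.05,0,0,0,0.5,0,0,0.1,0,0,0,0.5,0,0,0,0,0,0,0.5,0,0,0,0,0,0,0.5,0,0,0,0,0,0,0.5])

```text
time_s: 26.78
tcp_pos: [0.5422, -0.1576, 0.1669]
orientation: [180.0, 0.0, 90.0]
wrist_force: [0.5, 0.5, -1.3]
width: 0.0395
```

Request:
carry_out(motion=[0.01,-0.002,0.07,0,0,0,0.5,0,0,0.06,0,0,0,0.5,0,0,0,0,0,0,0.5])

```text
time_s: 27.15
tcp_pos: [0.5414, -0.1564, 0.1529]
orientation: [-179.9, -0.0, 90.0]
wrist_force: [-0.4, 0.6, -0.6]
width: 0.0394
```

Request:
carry_out(motion=[0,0,0.03,0,0,0,0.5,0,0,0.03,0,0,0,0.5,0,0,0,0,0,0,0.5])

```text
time_s: 27.52
tcp_pos: [0.5417, -0.1566, 0.1474]
orientation: [-180.0, -0.0, 90.0]
wrist_force: [-0.1, 0.3, -0.1]
width: 0.0394
```

Request:
carry_out(motion=[0,0,0.02,0,0,0,0.5,0,0,0,0,0,0,0.5])

```text
time_s: 27.78
tcp_pos: [0.5418, -0.1566, 0.1456]
orientation: [-180.0, -0.0, 90.0]
wrist_force: [0.2, -0.9, -0.9]
width: 0.0389
```

Request:
carry_out(motion=[0,0,0.015,0,0,0,0.5,0,0,0,0,0,0,0.5])

```text
time_s: 28.02
tcp_pos: [0.5418, -0.1566, 0.1441]
orientation: [-180.0, -0.0, 90.0]
wrist_force: [0.3, -0.3, -0.4]
width: 0.039
```

Request:
carry_out(motion=[0,0,0.02,0,0,0,0.5,0,0,0,0,0,0,0.5])

```text
time_s: 28.28
tcp_pos: [0.5419, -0.1566, 0.1421]
orientation: [180.0, -0.0, 90.0]
wrist_force: [0.2, -0.0, -1.0]
width: 0.0393
```

Request:
carry_out(motion=[0,0,0.02,0,0,0,0.5,0,0,0,0,0,0,0.5])

```text
time_s: 28.52
tcp_pos: [0.5419, -0.1565, 0.1403]
orientation: [180.0, -0.0, 90.0]
wrist_force: [0.1, 0.2, 1.2]
width: 0.0393
```

Request:
carry_out(motion=[0,0,0.02,0,0,0,0.5,0,0,0,0,0,0,0.5])

```text
time_s: 28.78
tcp_pos: [0.542, -0.1566, 0.1383]
orientation: [180.0, -0.0, 90.0]
wrist_force: [-1.0, 2.0, 3.3]
width: 0.0389
```

Request:
carry_out(motion=[0,0,0.02,0,0,0,0.5,0,0,0,0,0,0,0.5])

```text
time_s: 29.02
tcp_pos: [0.5418, -0.1566, 0.1359]
orientation: [-180.0, -0.0, 90.0]
wrist_force: [-0.7, 1.3, 1.5]
width: 0.039
```

Request:
carry_out(motion=[0,0,0.015,0,0,0,0.5,0,0,0,0,0,0,0.5])

```text
time_s: 29.28
tcp_pos: [0.5417, -0.1566, 0.1342]
orientation: [-180.0, -0.0, 90.0]
wrist_force: [0.0, 0.8, 0.6]
width: 0.039
```

Request:
carry_out(motion=[0,0,0.01,0,0,0,0.5,0,0,0,0,0,0,0.5])

```text
time_s: 29.52
tcp_pos: [0.5418, -0.1566, 0.1335]
orientation: [-180.0, -0.0, 90.0]
wrist_force: [-0.8, 2.3, 1.2]
width: 0.0392
```

Request:
carry_out(motion=[0,0,0.006,0,0,0,0.5,0,0,0,0,0,0,0.5])

```text
time_s: 29.78
tcp_pos: [0.5418, -0.1566, 0.1331]
orientation: [180.0, -0.0, 90.0]
wrist_force: [0.1, 1.7, 0.5]
width: 0.0394
```

Request:
carry_out(motion=[0,0,0.006,0,0,0,0.5,0,0,0,0,0,0,0.5])

```text
time_s: 30.02
tcp_pos: [0.5419, -0.1566, 0.1328]
orientation: [180.0, 0.0, 90.0]
wrist_force: [-0.6, 2.5, 3.4]
width: 0.0392
```

Contact near z = 0.133 as expected. Now pressing the spring in small steps.

Request:
carry_out(motion=[0,0,0.006,0,0,0,0.5,0,0,0,0,0,0,0.5])

```text
time_s: 30.28
tcp_pos: [0.542, -0.1566, 0.1325]
orientation: [180.0, 0.0, 90.0]
wrist_force: [-2.3, 2.6, 6.3]
width: 0.0391
```

Request:
carry_out(motion=[0,0,0.006,0,0,0,0.5,0,0,0,0,0,0,0.5])

```text
time_s: 30.52
tcp_pos: [0.542, -0.1566, 0.1321]
orientation: [180.0, 0.0, 90.0]
wrist_force: [-1.9, 3.0, 6.9]
width: 0.0391
```

Request:
carry_out(motion=[0,0,0.006,0,0,0,0.5,0,0,0,0,0,0,0.5])

```text
time_s: 30.78
tcp_pos: [0.542, -0.1566, 0.1317]
orientation: [179.9, 0.0, 90.0]
wrist_force: [-2.6, 3.7, 9.4]
width: 0.0391
```

Request:
carry_out(motion=[0,0,0.006,0,0,0,0.5,0,0,0,0,0,0,0.5])

```text
time_s: 31.02
tcp_pos: [0.542, -0.1566, 0.1314]
orientation: [179.9, 0.0, 90.0]
wrist_force: [-1.9, 3.0, 8.9]
width: 0.0391
```

Request:
carry_out(motion=[0,0,0.006,0,0,0,0.5,0,0,0,0,0,0,0.5])

```text
time_s: 31.28
tcp_pos: [0.5419, -0.1567, 0.1304]
orientation: [180.0, 0.0, 90.0]
wrist_force: [-2.0, 2.6, 7.2]
width: 0.0391
```

Request:
carry_out(motion=[0,0,0.006,0,0,0,0.5,0,0,0,0,0,0,0.5])

```text
time_s: 31.52
tcp_pos: [0.542, -0.1567, 0.1303]
orientation: [179.9, 0.0, 90.0]
wrist_force: [-2.4, 2.6, 9.5]
width: 0.0391
```

Request:
carry_out(motion=[0,0,0.006,0,0,0,0.5,0,0,0,0,0,0,0.5])

```text
time_s: 31.78
tcp_pos: [0.5421, -0.1567, 0.13]
orientation: [179.9, 0.0, 90.0]
wrist_force: [-2.9, 2.0, 12.3]
width: 0.0393
```

Request:
carry_out(motion=[0,0,0.006,0,0,0,0.5,0,0,0,0,0,0,0.5])

```text
time_s: 32.02
tcp_pos: [0.5421, -0.1567, 0.1297]
orientation: [179.9, 0.0, 90.0]
wrist_force: [-2.8, 3.0, 13.1]
width: 0.0393
```

Request:
carry_out(motion=[0,0,0.006,0,0,0,0.5,0,0,0,0,0,0,0.5])

```text
time_s: 32.28
tcp_pos: [0.5421, -0.1567, 0.1294]
orientation: [179.9, 0.0, 90.0]
wrist_force: [-4.2, 4.1, 15.3]
width: 0.0389
```

Request:
carry_out(motion=[0,0,0.006,0,0,0,0.5,0,0,0,0,0,0,0.5])

```text
time_s: 32.52
tcp_pos: [0.5422, -0.1567, 0.1294]
orientation: [179.9, 0.0, 90.0]
wrist_force: [-4.3, 3.4, 17.6]
width: 0.0389
```

Request:
carry_out(motion=[0,0,0.006,0,0,0,0.5,0,0,0,0,0,0,0.5])

```text
time_s: 32.78
tcp_pos: [0.5422, -0.1567, 0.1293]
orientation: [179.9, 0.0, 90.0]
wrist_force: [-5.5, 2.6, 20.5]
width: 0.0394
```

Request:
carry_out(motion=[0,0,0.005,0,0,0,0.5,0,0,0,0,0,0,0.5])

```text
time_s: 33.02
tcp_pos: [0.5423, -0.1568, 0.1293]
orientation: [179.8, 0.1, 90.0]
wrist_force: [-6.2, 3.3, 22.6]
width: 0.0392
```

Solid at 22 N. Back off, release, rise and look.

Request:
carry_out(motion=[0,0,-0.015,0,0,0,0.5,0,0,-0.012,0,0,0,0.5,0,0,0,0,0,0,0.5])

```text
time_s: 33.4
tcp_pos: [0.5421, -0.1567, 0.13]
orientation: [179.9, 0.0, 90.0]
wrist_force: [-3.4, 1.6, 12.9]
width: 0.0392
```

Request:
carry_out(motion=[0,0,0,0,0,0,-1,0,0,0,0,0,0,-1,0,0,0,0,0,0,-1,0,0,-0.2,0,0,0,-1,0,0,-0.5,0,0,0,-1])

```text
time_s: 34.02
tcp_pos: [0.5403, -0.1563, 0.1961]
orientation: [-179.6, -0.1, 90.0]
wrist_force: [-0.1, -0.3, -0.3]
width: 0.0852
```

Request:
carry_out(motion=[-0.35,0,-0.3,0,0,0,-1,-0.35,0,-0.1,0,0,0,-1,0,0,0,0,0,0,-1,0,0,0,0,0,0,-1,0,0,0,0,0,0,-1])

```text
time_s: 34.65
tcp_pos: [0.5416, -0.2257, 0.2373]
orientation: [-179.9, -0.1, 90.0]
wrist_force: [-0.3, -0.2, 0.2]
width: 0.0853
```

```bash
python3 - <<'E'
from h import *
st();c=snap('wrist','fin');print(c['xyz'])
s=load('fin'); q,_=cv2.projectPoints(np.array([[.5415,-.156,.14]]),cv2.Rodrigues(s['R'].T)[0],-s['R'].T@s['xyz'],s['K'],s['D'])
u,v=map(int,q[0,0]);y0,x0=max(0,v-45),u-60;print(u,v)
cv2.imwrite('pics/finc.png',cv2.resize(s['im'][y0:y0+90,x0:x0+120,::-1],None,fx=6.5,fy=6.5,interpolation=cv2.INTER_CUBIC))
P=np.array([p2w(s,a,b) for b in range(v-45,v+45) for a in range(u-45,u+45) if s['d'][b,a]>0]); r=np.hypot(P[:,0]-.5415,P[:,1]+.156)
t=P[(r>.0145)&(r<.0205)]; print('washer top',np.percentile(t[:,2],[5,25,50,75,95]),'tip',np.median(P[r<.004,2]))
for sx in(-1,1): print(np.median(t[(t[:,0]-.5415)*sx>.008,2]))
E
```

```text
{'time_s': 34.65, 'tcp_pos': [0.5416, -0.2257, 0.2373], 'orientation': [-179.9187, -0.0542, 90.0495], 'wrist_force': [-0.3427, -0.1609, 0.2255], 'width': 0.0853}
[ 0.54106759 -0.15254467  0.38001236]
281 122
washer top [0.1353228  0.13614662 0.13660876 0.13708538 0.13776955] tip 0.1567764746946002
0.13661915526063032
0.1366273112097233
```

View pics/finc.png

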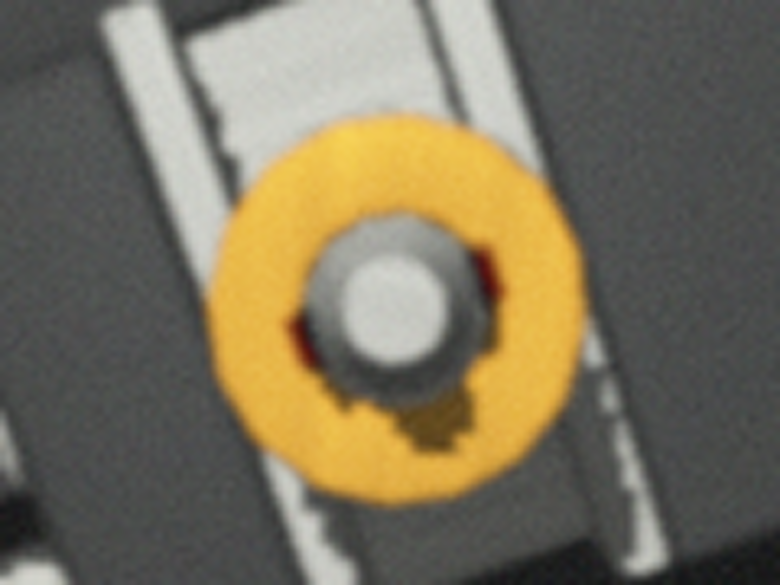

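The picture shows both red pawls out over the washer, at crop (487,275) and (303,340). The washer lies level and its top is 20.2 mm under the tip, where 20.5 means latched and 18 means unlatched.

```bash
python3 -c "
from h import *
ctrl.finish_job(); st()"
```

```text
the job is handed in; nothing more can be done
the job is handed in; nothing more can be done
```

The stack is built and latched: bearing, then spacer, then washer, all pushed down past the pawls, and I've handed the job in. It finished at about 35 s of the 72 s allowed.

- **Forces:** I pressed the washer until the wave spring was solid. The highest readings were about 23 N downwards and 7 N sideways, under the 30 N limit; these come from the end of each move, so brief peaks between readings weren't seen.
- **Last check:** with the gripper away, both pawls show out over the washer. Its top is level, 20.2 mm below the tip (20.5 mm expected if latched, 18 mm if not).
- **Bystanders:** the arm never went near the tin, twine or clamp, though I took no final picture of them.
- **Disagreement:** the finger-opening readings were 2–5 mm below the true part diameters. The pictures showed all three parts held centred.

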